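# Peel the top cover off a vial tray and present it over the light panel

## Task

Two white formed covers are nested on the loaded vial tray and the top one clings, held over its rim by four stiff little tabs that yield when pushed up: take it by the fin at its corner and peel it off, raising that corner first while the opposite corner is still down, so that the second cover and the vial tray stay behind where they stand. Then present it for inspection: hold it centred above the light panel, open side up and level, its long sides parallel to the panel's long sides, about 15 cm above the panel, and finish while still holding it there. Do not disturb the other things on the bench.

Things in the scene. Friction and masses are not known exactly. Their poses are not given: they have to be found in the camera images.
- cover: Top cover, to peel off: shallow white formed tray, 80 g, floor 120 x 80 x 3 mm, walls flaring to a 131 x 91 mm rim 14 mm up. Origin: centre of the floor's underside; x along its long side, y its short side, z up out of its open side. At its -x +y corner an upright fin stands out: 8 mm thick along y (centre y +34), x -64 to -104, z 8 to 40 mm. Starts nested on the stack, fin roughly towards the robot.
- stack: Must stay: grey loaded vial tray, 116 x 76 mm, with a second white cover (same shape, no fin) fixed on it; one loose piece, 0.7 kg. Origin: centre of its underside; x, y along its long, short sides, z up. The top cover's floor rests at z = 52 mm, same yaw, nested 6 mm deep with 1 mm play. Brackets at x +-46 mm, 110 mm apart over their backs in y and 70 mm high, bear the four steel corner tabs.
- panel: The flat light panel fixed on the bench: white lit face in an aluminium frame, 220 x 160 x 8 mm. Origin: centre of its underside, x along its long side, y along its short side.
- cover_fin (a point): Grip point in the middle of the cover's fin, at (-88, +34, +28) mm in the cover's frame, 12 mm below the fin's top edge. Pinch the fin across its 8 mm thickness (the cover's y) from above; nothing stands beside or under it.
- cover_fin_corner (a point): Floor corner by the fin, underside, at (-58, +38, 0) mm in the cover's frame. On the stack 4 stiff hinged steel tabs, 12 mm, cling over the rim of the long sides near each corner; each yields upward at about 2 N, lets go when the rim there is 10 mm up, and stays open. Pulled straight up, all four would carry the stack along; turned about the opposite corner by some 0.35 rad they let go one by one.
- cover_far_corner (a point): The diagonally opposite corner of the cover's floor, underside, at (+58, -38, 0) mm in the cover's frame. Near it the cover's wall leans on the second cover's rim, 6 mm higher and 4 mm further out: a good pivot for the peel.
- solvent: Bystander: amber glass solvent bottle, 86 mm wide, 190 mm tall, standing loose; origin at the centre of its underside. Leave it where it is.
- beaker: Bystander: glass beaker, 70 mm wide, 85 mm tall, standing loose; origin at the centre of its underside. Leave it where it is.
- jar: Bystander: glass jar, 60 mm wide, 80 mm tall, standing loose; origin at the centre of its underside. Leave it where it is.
- vial_a: Bystander: small capped vial, 26 mm wide, 55 mm tall, standing loose; origin at the centre of its underside. Leave it where it is.
- vial_b: Bystander: small capped vial, 26 mm wide, 55 mm tall, standing loose; origin at the centre of its underside. Leave it where it is.
- wrench: Bystander: fitting wrench lying flat between the stack and the panel, 140 mm long; leave it where it is.
- mouse: Bystander: computer mouse, 100 x 60 x 30 mm, standing loose; origin at the centre of its underside. Leave it where it is.
- pen_pot: Bystander: steel pen pot, 72 mm wide, 90 mm tall, standing loose; origin at the centre of its underside. Leave it where it is.

How it is judged:
By the outcome, as a careful person would: the job done as asked, in the order asked, and still so for the second after the job is handed in, while the arm keeps its last pose, push and grip.
It also fails if it takes over 40 s, if anything falls off the work surface, if the arm or the gripper's body presses on something with over 40 N, if the wrist force passes 120 N, or if a joint passes its speed limit or range.

## Robot

A 6-joint arm with a two-finger parallel gripper is mounted at the origin on the work surface. World frame = base frame: x ahead of the robot, y to its left, z up, the work surface at z = 0. Lengths are in m, angles in rad, forces in N, time in s.
With the tool pointing down it reaches from about 0.35 to 0.85 m from the base axis. Payload 8.1 kg.
Tool frame: the origin (TCP) lies on the mounting face of the last link; the fingertips stand 186 mm ahead of it and the grasp point (between the pads) lies 167 mm ahead of it; z points along the fingers, y is the line along which they close (so a half turn about z gives the same grasp; the last joint's range is limited). The gripper opens to 93 mm and grips with 3 to 60 N. Pads are 15 mm wide; open, the fingers measure 128 mm over their backs; the gripper's body (75 mm by 188 mm) begins 65 mm behind the grasp point.
Start: joints at [-1.403, 0.13, 1.488, -0, 1.523, -0.085], TCP at [0.15, -0.581, 0.405] pointing down, gripper open.
Joint ranges: [-2.96, 2.96], [-0.89, 2.26], [0.02, 2.5], [-1.34, 4.48], [0, 2.73], [-2.66, 2.66]. Speed limits (rad/s): [2.39, 2.39, 2.79, 3.14, 3.14, 3.14].

## Interface

Orientations are given as a rotation vector (axis times angle).
In Python, from plant import read_state, read_camera, camera_params, close_job gives the robot as it stands. The module is installed in compiled form; this text tells all that it offers.
- The arm moves only by the tool servo_tool, never from a script. Its argument "increments" is a list of rows, each an object with "slide": the shift along the tool's x, y, z in mm, a list of three; "dr": the turn, a rotation vector about the tool's x, y, z in rad, a list of three; "jaw": the closure, from 0 (fully open) to 1 (shut). In form: [{"slide": [x, y, z], "dr": [ax, ay, az], "jaw": jaw}, ...]. A call has 1 to 20 rows; each row is the pose to reach, as a shift and turn from the pose commanded when the call began, along the tool's axes at that moment; what a row does not reach only later rows make up. A row lasts 1/10 s, in which the tool goes at most 50 mm and 8.59 degrees, less where a joint would pass 70% of its speed; a pose out of reach is approached as far as the arm can. A call with a gripper value outside its range is refused whole. The fingers move at their own pace and stop on an object; "force" is the grip in N (left out, the last holds). Time passes only in rows, so rows that repeat a pose let the fingers close. It gives the time, the measured TCP pose, the force, the opening and the grip force at its end, in the units of the state.
- read_state(): the state, without advancing time (a new reading comes with each control period).
- read_camera(name): name is "side" or "top"; returns (picture, depth): 384x512x3 uint8, red, green, blue; 384x512 float32, m along the optical axis (not along the pixel's ray), 0 where there is no reading.
- camera_params(name): a dict with "fx", "fy", "cx", "cy" (pixels), "k1" (the pictures are not rectified: a ray, as slopes to the right and down, at radius r is drawn at 1 + k1 r^2 times it, then the intrinsics apply), "rvec" (rotation vector, rad) and "tvec" (3), from world to camera coordinates, as OpenCV has them. Camera axes: x right, y down, z forward; pixel columns grow to the right and rows downward; lengths in m; the calibration is good to about 2 mm. A picture is of the moment at which its call begins. camera_params takes no time and is no camera call.
- close_job(): hands the job in; it is judged then, once.
The state is a dict: "t": time; "q": joint angles; "dq": joint speeds; "joint_torque": joint torques, N m; "tool_pos": TCP position; "orientation": TCP orientation; "force": force on the tool from outside, world axes, zero at the start; "wrist_torque": the same for the moment, N m; "opening": finger opening in m; "gripper_force": force on a finger pad.
Only numpy, scipy, OpenCV 4.12 (cv2) and the standard library are available. Lean on these libraries where they do the work, as an engineer would, in place of code of your own. Each camera call takes 0.05 s, during which the arm holds its last target. There are 200 camera calls.

## Working session

There is one attempt and no reset: what is moved stays moved. The work goes in short steps, Python scripts to look and compute and a tool call to move; the robot and the scene stay as the last step left them, time stands still between calls to the robot, and variables do not carry over. Pictures are saved under pics/ and viewed, at most 10 in all, crops included, and the job is handed in when it is done.

Besides the shell and the picture viewer there is one more tool, called as name(argument=value, ...), one argument or row to a line, values as JSON. servo_tool: Moves the arm, as the interface text tells. Its arguments: {"type":"object","properties":{"increments":{"type":"array"},"force":{"type":"number"}},"required":["increments"]}

```bash
mkdir -p pics; cat > h.py <<'E'
import numpy as np, cv2
from plant import *
from scipy.spatial.transform import Rotation as R
def snap(n):
    p,d=read_camera(n); np.savez(f'{n}.npz',p=p,d=d); return p,d
def world(n,u,v,z):  # pixel + depth -> world
    c=camera_params(n); u=np.asarray(u,float);v=np.asarray(v,float)
    K=np.array([[c['fx'],0,c['cx']],[0,c['fy'],c['cy']],[0,0,1]])
    xy=cv2.undistortPoints(np.stack([u.ravel(),v.ravel()],1)[:,None],K,np.array([c['k1'],0,0,0.]))[:,0]
    z=np.asarray(z,float).ravel()
    pc=np.c_[xy*z[:,None],z]
    M=R.from_rotvec(np.ravel(c['rvec'])).as_matrix()
    return (pc-np.ravel(c['tvec']))@M
def cloud(n,d):
    v,u=np.mgrid[:384,:512]; return world(n,u,v,d).reshape(384,512,3)
E
python3 - <<'E'
from h import *
for n in('side','top'):
    p,d=snap(n); cv2.imwrite(f'pics/{n}0.png',p[:,:,::-1]); c=camera_params(n)
    M=R.from_rotvec(np.ravel(c['rvec'])).as_matrix(); print(n,-M.T@np.ravel(c['tvec']),M[2],c['fx'])
print(read_state())
E
```

```text
side [ 0.22538794 -0.95727306  0.68789514] [ 0.32363568  0.8048884  -0.49740789] 395.8931383441145
top [ 0.39216076 -0.02348749  1.50771571] [ 0.15075298  0.0028893  -0.98856724] 430.34433723444886
{'t': 0.1, 'q': array([-1.40338437e+00,  1.31094563e-01,  1.48919885e+00,  2.98167312e-05,
        1.52301754e+00, -8.54026763e-02]), 'dq': array([-0.00011888, -0.00084762, -0.00075346, -0.00154175,  0.00021999,
       -0.00082649]), 'joint_torque': array([ 1.46994495e-03, -5.61339319e+01, -4.93096304e+01,  7.71501800e-02,
        2.91020464e-02, -7.19618993e-05]), 'tool_pos': array([ 0.15006755, -0.58070694,  0.40377113]), 'orientation': array([-3.11482252e+00, -3.95844697e-01,  6.38682001e-05]), 'force': array([ 0.40141095,  0.15651635, -0.02617384]), 'wrist_torque': array([ 0.00862751,  0.07270232, -0.00230903]), 'gripper_force': 0.0, 'opening': 0.09332627617465389}
```

View pics/top0.png

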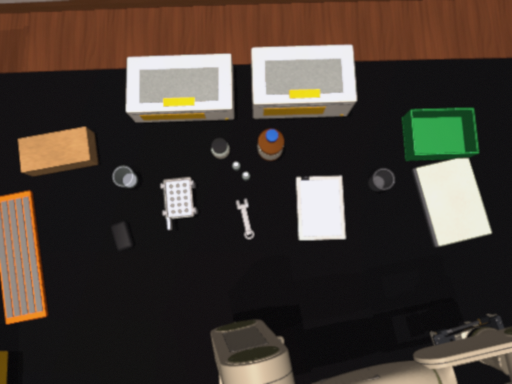

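View pics/side0.png

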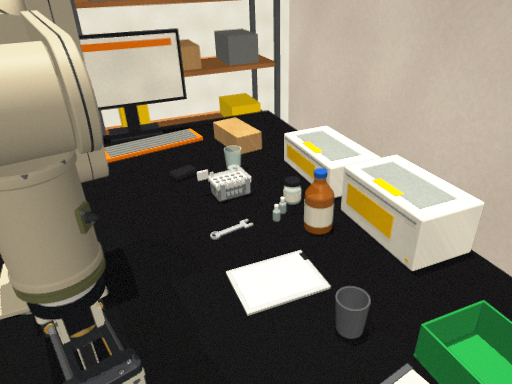

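The top view shows the stack at about (179,199) with its fin at (169,222), the panel at (321,208) and the wrench at (245,218). The side view shows the stack at (230,183), fin at (203,175), and the panel at (277,280). Next I'll measure from the depth images.

```bash
python3 - <<'E'
from h import *
C={}
for n,(u0,u1,v0,v1) in dict(top=(155,203,170,236),side=(190,260,155,205)).items():
    f=np.load(n+'.npz');P=cloud(n,f['d'])[v0:v1,u0:u1]; im=f['p'][v0:v1,u0:u1]
    cv2.imwrite(f'pics/{n}z.png',cv2.resize(im[:,:,::-1],None,fx=8,fy=8,interpolation=cv2.INTER_CUBIC)[:600,:800])
    ok=(f['d'][v0:v1,u0:u1]>0); Q=P[ok]; Q=Q[(Q[:,2]>.02)&(Q[:,2]<.15)]; C[n]=Q
    print(n,len(Q),Q.min(0),Q.max(0),np.histogram(Q[:,2],bins=np.arange(.02,.12,.005))[0])
    r=cv2.minAreaRect((Q[Q[:,2]>.045][:,:2]*1000).astype(np.float32));print(r)
np.savez('C.npz',**C)
# panel
f=np.load('top.npz');P=cloud('top',f['d']);s=np.zeros((384,512),bool);s[165:250,285:360]=1
m=s&(f['p'].min(2)>120)
Q=P[m];print('panel z',np.median(Q[:,2]),cv2.minAreaRect((Q[:,:2]*1000).astype(np.float32)))
f=np.load('side.npz');P=cloud('side',f['d']);s=np.zeros((384,512),bool);s[245:315,215:335]=1
m=s&(f['p'].min(2)>120)
Q=P[m];print('panel z',np.median(Q[:,2]),cv2.minAreaRect((Q[:,:2]*1000).astype(np.float32)))
E
```

```text
top 1172 [0.4737252  0.17039095 0.0200152 ] [0.64837379 0.28727144 0.09871101] [  9   2   1   2   3  27 267 495 173  93  48  11   6  11  21   3   0   0
   0]
((561.2821044921875, 227.78140258789062), (170.17037963867188, 110.75982666015625), 4.666303634643555)
side 1175 [0.47613722 0.16991584 0.0201299 ] [0.68525719 0.45945149 0.09540004] [ 48  51 119  53  32  60  69 341 137 138  59  18  13  14  20   3   0   0
   0]
((614.1965942382812, 280.2247314453125), (271.37469482421875, 172.04446411132812), 45.54179763793945)
panel z 0.009340676702721219 ((530.6904907226562, -178.6163330078125), (237.6595001220703, 341.37921142578125), 6.9201340675354)
panel z 0.009334119722563582 ((459.1168212890625, -573.7385864257812), (861.31298828125, 255.05198669433594), 75.1366195678711)
```

View pics/topz.png

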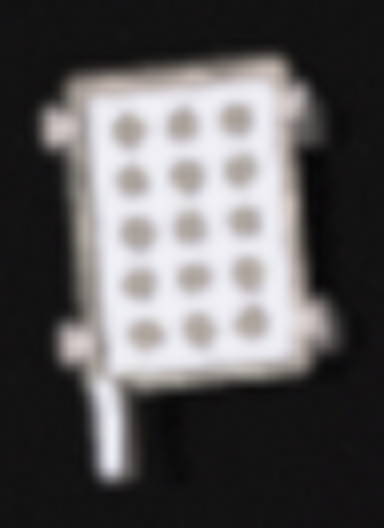

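View pics/sidez.png

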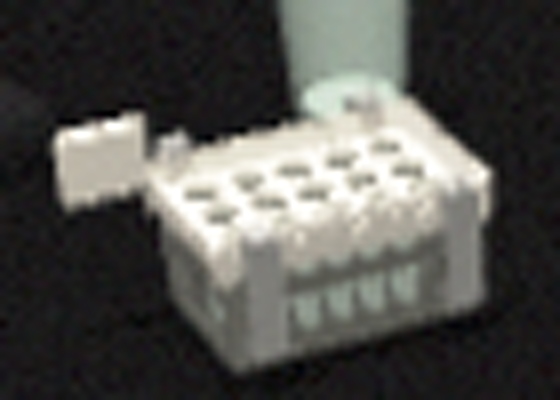

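The crops show four steel tabs and the cover, with the fin at crop (108,430) in the top view and (100,160) in the side view. Next I'll fit fin, cover and panel numerically.

```bash
python3 - <<'E'
from h import *
C=np.load('C.npz')
for n in('top','side'):
    Q=C[n]; B=Q[(Q[:,0]<.502)&(Q[:,1]<.3)&(Q[:,1]>.2)]
    print(n,'fin pts',len(B),B.min(0),B.max(0),'top z pts',B[B[:,2]>.08].mean(0))
    print(' fin line dir',np.rad2deg(np.polyfit(B[:,0],B[:,1],1)[0]))
    W=Q[(Q[:,0]>.51)&(Q[:,0]<.66)&(Q[:,1]<.285)&(Q[:,2]>.052)]
    print(' floor z',np.median(W[:,2])); print(cv2.minAreaRect((W[:,:2]*1000).astype(np.float32)))
# brightness-based contour at top image: intersect rays with known plane
f=np.load('top.npz')
def plane(n,u,v,z):
    a=world(n,u,v,np.ones(len(u)));c=camera_params(n);o=-R.from_rotvec(np.ravel(c['rvec'])).as_matrix().T@np.ravel(c['tvec'])
    s=(z-o[2])/(a-o)[:,2];return o+(a-o)*s[:,None]
g=f['p'].min(2)
lab=cv2.connectedComponentsWithStats((g>120).astype(np.uint8))
for n,(u,v),z in(('panel',(321,220),.008),('cover',(178,190),.064)):
    l=lab[1][v,u]; 
    vv,uu=np.nonzero(lab[1]==l);Q=plane('top',uu,vv,z);print(n,len(uu),cv2.minAreaRect((Q[:,:2]*1000).astype(np.float32)),Q.mean(0))
fs=np.load('side.npz');g=fs['p'].min(2)
lab=cv2.connectedComponents((g>120).astype(np.uint8))[1];vv,uu=np.nonzero(lab==lab[280,277]);Q=plane('side',uu,vv,.008);print('panel side',len(uu),cv2.minAreaRect((Q[:,:2]*1000).astype(np.float32)))
# fin top edge side view, fin pixels
m=np.array([(u,v) for v in range(168,182) for u in range(196,209) if g[v,u]>120]);print(m.min(0),m.max(0),m.mean(0))
print(plane('side',m.mean(0)[:1],m.mean(0)[1:],.076))
E
```

```text
top fin pts 37 [0.4737252  0.25155353 0.06209159] [0.50062891 0.26147709 0.09871101] top z pts [0.48767473 0.25582305 0.09001669]
 fin line dir 4.074902923363376
 floor z 0.057681404073698
((579.3695068359375, 229.33477783203125), (133.7704620361328, 110.77690887451172), 4.760012149810791)
side fin pts 70 [0.47613722 0.24947419 0.06201678] [0.50156638 0.26521063 0.09540004] top z pts [0.48861059 0.25723841 0.0890963 ]
 fin line dir 2.2380736572511073
 floor z 0.05930121070751436
((580.86669921875, 229.2709503173828), (136.5471954345703, 110.68385314941406), 4.155198097229004)
panel 2927 ((540.2293090820312, -257.9295959472656), (163.2828369140625, 222.61085510253906), 89.95589447021484) [ 0.53804441 -0.25809883  0.008     ]
cover 1134 ((562.6010131835938, 229.39697265625), (167.55618286132812, 109.05421447753906), 5.561452865600586) [0.57662943 0.23098475 0.064     ]
panel side 3914 ((540.765869140625, -258.24530029296875), (167.00157165527344, 221.5983123779297), 89.84973907470703)
[197 169] [208 180] [202.43518519 174.39814815]
[[0.49796401 0.26534781 0.076     ]]
```

```bash
cat >> h.py <<'E'
def Rt(yaw,tilt=0,phi=0):
    "tool pointing down, tool x at yaw; then tilted by tilt about world axis"
    return R.from_rotvec(tilt*np.array([np.cos(phi),np.sin(phi),0]))*R.from_euler('z',yaw)*R.from_euler('x',np.pi)
def inc(P,Ro,p0=None,R0=None):
    s=read_state(); p0=s['tool_pos'] if p0 is None else p0; R0=R.from_rotvec(s['orientation']) if R0 is None else R0
    return np.round(R0.inv().apply(np.array(P)-p0)*1000,1),np.round((R0.inv()*Ro).as_rotvec(),4)
E
python3 - <<'E'
from h import *
print(inc((.42,-.25,.40),Rt(.082)));print(inc((.4885,.2562,.33),Rt(.082)))
E
```

```text
(array([ 344.1, -252.7,    4.3]), array([-0.0017, -0.    ,  0.1708]))
(array([ 537. , -725.5,   75.1]), array([-0.0017, -0.    ,  0.1708]))
```

servo_tool(
  increments=[
    {"slide":[344,-253,4],"dr":[0,0,0.171],"jaw":0.4},
    {"slide":[344,-253,4],"dr":[0,0,0.171],"jaw":0.4},
    {"slide":[344,-253,4],"dr":[0,0,0.171],"jaw":0.4},
    {"slide":[344,-253,4],"dr":[0,0,0.171],"jaw":0.4},
    {"slide":[344,-253,4],"dr":[0,0,0.171],"jaw":0.4},
    {"slide":[344,-253,4],"dr":[0,0,0.171],"jaw":0.4},
    {"slide":[344,-253,4],"dr":[0,0,0.171],"jaw":0.4},
    {"slide":[344,-253,4],"dr":[0,0,0.171],"jaw":0.4},
    {"slide":[537,-725,75],"dr":[0,0,0.171],"jaw":0.4},
    {"slide":[537,-725,75],"dr":[0,0,0.171],"jaw":0.4},
    {"slide":[537,-725,75],"dr":[0,0,0.171],"jaw":0.4},
    {"slide":[537,-725,75],"dr":[0,0,0.171],"jaw":0.4},
    {"slide":[537,-725,75],"dr":[0,0,0.171],"jaw":0.4},
    {"slide":[537,-725,75],"dr":[0,0,0.171],"jaw":0.4},
    {"slide":[537,-725,75],"dr":[0,0,0.171],"jaw":0.4},
    {"slide":[537,-725,75],"dr":[0,0,0.171],"jaw":0.4},
    {"slide":[537,-725,75],"dr":[0,0,0.171],"jaw":0.4},
    {"slide":[537,-725,75],"dr":[0,0,0.171],"jaw":0.4},
    {"slide":[537,-725,75],"dr":[0,0,0.171],"jaw":0.4},
    {"slide":[537,-725,75],"dr":[0,0,0.171],"jaw":0.4},
  ],
)

```text
t: 2.1
tool_pos: [0.488, 0.2592, 0.328]
orientation: [-3.138, -0.135, 0.004]
force: [-0.1, -0.4, -0.5]
opening: 0.0557
gripper_force: 0.0
```

```bash
python3 - <<'E'
from h import *
p,d=snap('side'); snap('top')
cv2.imwrite('pics/side1.png',cv2.resize(p[60:210,120:320,::-1],None,fx=4,fy=4)); 
s=read_state();print(s['tool_pos'],s['orientation'],s['opening'])
print(inc((.4885,.2562,.247),Rt(.082)))
E
```

```text
[0.48825016 0.25593908 0.32880904] [ 3.13786160e+00  1.31693438e-01 -2.77982192e-03] 0.05603732451133047
(array([ 0.4, -0.3, 81.8]), array([0.0009, 0.0018, 0.0019]))
```

View pics/side1.png

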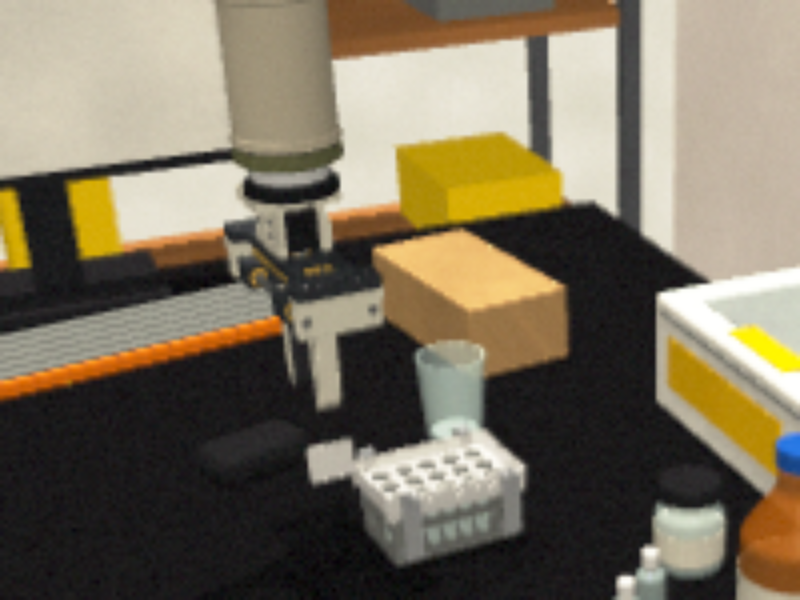

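The gripper is centred above the fin: fingers at (328,390) and (297,370), fin at (330,460). I'll descend and close lightly first.

servo_tool(
  increments=[
    {"slide":[0.4,-0.3,40],"dr":[0,0,0.002],"jaw":0.4},
    {"slide":[0.4,-0.3,65],"dr":[0,0,0.002],"jaw":0.5},
    {"slide":[0.4,-0.3,82],"dr":[0,0,0.002],"jaw":0.6},
    {"slide":[0.4,-0.3,82],"dr":[0,0,0.002],"jaw":0.7},
    {"slide":[0.4,-0.3,82],"dr":[0,0,0.002],"jaw":0.8},
    {"slide":[0.4,-0.3,82],"dr":[0,0,0.002],"jaw":0.84},
    {"slide":[0.4,-0.3,82],"dr":[0,0,0.002],"jaw":0.84},
  ],
  force=3,
)

```text
t: 2.9
tool_pos: [0.4898, 0.2556, 0.2495]
orientation: [-3.138, -0.125, -0.004]
force: [-0.7, -0.7, 0.5]
opening: 0.0159
gripper_force: 0.0
```

```bash
python3 - <<'E'
from h import *
p,d=snap('top')
cv2.imwrite('pics/top2.png',cv2.resize(p[160:260,130:230,::-1],None,fx=6,fy=6,interpolation=cv2.INTER_CUBIC)); 
s=read_state();print(s['tool_pos'],s['orientation'],s['opening'],s['force'])
print(inc((.4885,.2562,.247),Rt(.082)))
E
```

```text
[0.48967084 0.25572626 0.24928358] [-3.13824527 -0.1248551  -0.00366232] 0.015219113714070162 [-0.42837908  0.03512522  0.61038365]
(array([-1.1, -0.6,  2.3]), array([-0.0008, -0.0024, -0.0025]))
```

servo_tool(
  increments=[
    {"slide":[-1,-0.4,2],"dr":[0,0,-0.002],"jaw":0.86},
    {"slide":[-1,-0.4,2],"dr":[0,0,-0.002],"jaw":0.88},
    {"slide":[-1,-0.4,2],"dr":[0,0,-0.002],"jaw":0.9},
    {"slide":[-1,-0.4,2],"dr":[0,0,-0.002],"jaw":0.92},
    {"slide":[-1,-0.4,2],"dr":[0,0,-0.002],"jaw":0.94},
  ],
  force=3,
)

```text
t: 3.45
tool_pos: [0.4879, 0.2564, 0.2458]
orientation: [-3.138, -0.129, 0.0]
force: [-2.2, 3.9, 1.6]
opening: 0.0079
gripper_force: 3.0
```

```bash
python3 - <<'E'
from h import *
for i in range(3):
    s=read_state();print(s['tool_pos'],s['orientation'],s['opening'],s['force'],s['gripper_force']); read_camera('side')
E
```

```text
[0.48785265 0.25639039 0.24584191] [-3.13831315e+00 -1.28992116e-01  4.75309021e-04] 0.007909980021538409 [-2.18075278  3.87361696  1.55519644] 3.023204952478409
[0.48785097 0.25630949 0.24577468] [-3.13846163e+00 -1.28883478e-01  5.84770304e-04] 0.007887444943968017 [-3.04357645  3.69232421  1.26716336] 3.024881388992071
[0.48788906 0.25626882 0.24580437] [-3.13854410e+00 -1.28792232e-01  4.73247207e-04] 0.00871484557001011 [-2.56769425  3.00791243  2.72091718] 3.0266081169247627
```

servo_tool(
  increments=[
    {"slide":[-0.4,-0.5,0],"dr":[0,0,0],"jaw":0.94},
    {"slide":[-0.4,-0.5,0],"dr":[0,0,0],"jaw":0.94},
    {"slide":[-0.4,-0.5,0],"dr":[0,0,0],"jaw":0.94},
  ],
  force=3,
)

```text
t: 3.9
tool_pos: [0.4878, 0.2563, 0.2458]
orientation: [3.139, 0.128, 0.001]
force: [-1.2, 1.8, 1.3]
opening: 0.0081
gripper_force: 3.0
```

```bash
python3 - <<'E'
from h import *
for i in range(3):
    s=read_state();print(s['tool_pos'],s['orientation'],s['opening'],s['force'],s['wrist_torque'],s['gripper_force']); read_camera('side')
E
```

```text
[0.48776368 0.25633598 0.24581391] [3.13883596e+00 1.28264274e-01 6.74525056e-04] 0.008064510834556973 [-1.16851803  1.80050628  1.26820999] [0.32564889 0.06901734 0.05440178] 3.02521750330925
[0.48775    0.25632302 0.24578369] [3.13883508e+00 1.28199539e-01 5.61902687e-04] 0.008009576056303936 [-1.3997125   0.93539122  1.79134923] [0.32068685 0.04033876 0.04335118] 3.025183752179146
[0.48773613 0.25634994 0.24578286] [3.13886261e+00 1.28301402e-01 5.07400767e-04] 0.008232005737283889 [0.08833126 1.56648075 2.14126765] [0.35478178 0.1309735  0.10121883] 3.025357313454151
```

```bash
python3 - <<'E'
from h import *
d=np.array([-58,38,0])/np.hypot(58,38); a=np.cross(d,[0,0,1]); pv=np.array([61.3,-40.2,6]); T=np.array([-88,34,195.])
F=np.array([1,-1,-1])
for th in np.arange(.025,.451,.025):
    m=R.from_rotvec(th*a).apply(T-pv)+pv-T
    print(round(th,3),np.round(m*F,1),np.round(th*a*F,4))
E
```

```text
0.025 [ 4.   2.6 -4.1] [ 0.0137 -0.0209  0.    ]
0.05 [ 8.1  5.3 -8. ] [ 0.0274 -0.0418  0.    ]
0.075 [ 12.2   8.  -11.9] [ 0.0411 -0.0627  0.    ]
0.1 [ 16.5  10.8 -15.6] [ 0.0548 -0.0836  0.    ]
0.125 [ 20.8  13.6 -19.2] [ 0.0685 -0.1046  0.    ]
0.15 [ 25.2  16.5 -22.6] [ 0.0822 -0.1255  0.    ]
0.175 [ 29.6  19.4 -25.9] [ 0.0959 -0.1464  0.    ]
0.2 [ 34.2  22.4 -29.1] [ 0.1096 -0.1673  0.    ]
0.225 [ 38.8  25.4 -32.2] [ 0.1233 -0.1882  0.    ]
0.25 [ 43.4  28.4 -35.1] [ 0.137  -0.2091  0.    ]
0.275 [ 48.1  31.5 -37.9] [ 0.1507 -0.23    0.    ]
0.3 [ 52.9  34.7 -40.5] [ 0.1644 -0.2509  0.    ]
0.325 [ 57.7  37.8 -43. ] [ 0.1781 -0.2718  0.    ]
0.35 [ 62.6  41.  -45.3] [ 0.1918 -0.2928  0.    ]
0.375 [ 67.5  44.2 -47.5] [ 0.2055 -0.3137  0.    ]
0.4 [ 72.5  47.5 -49.5] [ 0.2192 -0.3346  0.    ]
0.425 [ 77.5  50.8 -51.4] [ 0.2329 -0.3555  0.    ]
0.45 [ 82.5  54.1 -53.2] [ 0.2466 -0.3764  0.    ]
```

servo_tool(
  increments=[
    {"slide":[0,-0.3,0],"dr":[0,0,0],"jaw":1},
    {"slide":[0,-0.3,0],"dr":[0,0,0],"jaw":1},
    {"slide":[0,-0.3,0],"dr":[0,0,0],"jaw":1},
  ],
  force=50,
)

```text
t: 4.35
tool_pos: [0.4878, 0.2567, 0.2458]
orientation: [-3.139, -0.128, -0.001]
force: [1.4, 2.6, 1.1]
opening: 0.0075
gripper_force: 50.0
```

servo_tool(
  increments=[
    {"slide":[2,1.3,-2.1],"dr":[0.007,-0.0105,0],"jaw":1},
    {"slide":[4,2.6,-4.1],"dr":[0.0137,-0.0209,0],"jaw":1},
    {"slide":[8.1,5.3,-8],"dr":[0.0274,-0.0418,0],"jaw":1},
    {"slide":[12.2,8,-11.9],"dr":[0.0411,-0.0627,0],"jaw":1},
    {"slide":[16.5,10.8,-15.6],"dr":[0.0548,-0.0836,0],"jaw":1},
    {"slide":[16.5,10.8,-15.6],"dr":[0.0548,-0.0836,0],"jaw":1},
  ],
  force=50,
)

```text
t: 4.95
tool_pos: [0.5053, 0.2469, 0.2616]
orientation: [-3.083, -0.124, 0.136]
force: [-1.9, 1.6, -2.8]
opening: 0.0077
gripper_force: 50.0
```

```bash
python3 - <<'E'
from h import *
s=read_state();print(s['tool_pos'],s['orientation'],s['opening'],s['force'],s['wrist_torque'],s['gripper_force'])
p,d=snap('side')
cv2.imwrite('pics/side3.png',cv2.resize(p[110:210,150:280,::-1],None,fx=6,fy=6,interpolation=cv2.INTER_CUBIC)); 
E
```

```text
[0.50533978 0.24689597 0.26156257] [-3.08346432 -0.12439909  0.13642834] 0.007746169990279694 [-1.86682902  1.63662548 -2.77584827] [0.37112972 0.31746833 0.15608204] 49.96619403362274
```

View pics/side3.png

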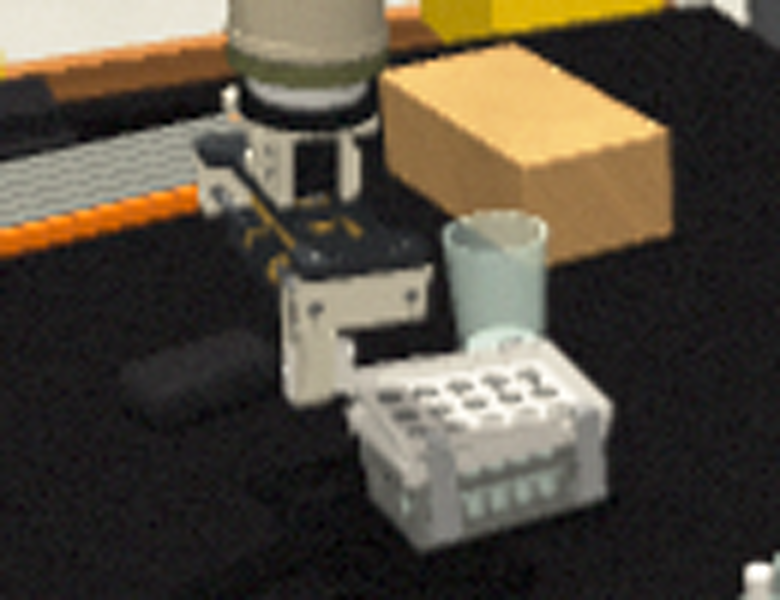

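The fin corner has lifted (crop (360,400)), the stack stands still and forces are low. I'll carry on about the same axis; the table is the same in tool axes.

servo_tool(
  increments=[
    {"slide":[4,2.6,-4.1],"dr":[0.0137,-0.0209,0],"jaw":1},
    {"slide":[8.1,5.3,-8],"dr":[0.0274,-0.0418,0],"jaw":1},
    {"slide":[12.2,8,-11.9],"dr":[0.0411,-0.0627,0],"jaw":1},
    {"slide":[16.5,10.8,-15.6],"dr":[0.0548,-0.0836,0],"jaw":1},
    {"slide":[20.8,13.6,-19.2],"dr":[0.0685,-0.1046,0],"jaw":1},
    {"slide":[25.2,16.5,-22.6],"dr":[0.0822,-0.1255,0],"jaw":1},
    {"slide":[29.6,19.4,-25.9],"dr":[0.0959,-0.1464,0],"jaw":1},
    {"slide":[34.2,22.4,-29.1],"dr":[0.1096,-0.1673,0],"jaw":1},
    {"slide":[38.8,25.4,-32.2],"dr":[0.1233,-0.1882,0],"jaw":1},
    {"slide":[43.4,28.4,-35.1],"dr":[0.137,-0.2091,0],"jaw":1},
    {"slide":[48.1,31.5,-37.9],"dr":[0.1507,-0.23,0],"jaw":1},
    {"slide":[52.9,34.7,-40.5],"dr":[0.1644,-0.2509,0],"jaw":1},
    {"slide":[52.9,34.7,-40.5],"dr":[0.1644,-0.2509,0],"jaw":1},
  ],
  force=50,
)

```text
t: 6.3
tool_pos: [0.5646, 0.2147, 0.2953]
orientation: [-2.891, -0.117, 0.504]
force: [-2.0, 2.3, -2.1]
opening: 0.0074
gripper_force: 50.0
```

```bash
python3 - <<'E'
from h import *
s=read_state();print(s['tool_pos'],s['orientation'],s['opening'],s['force'],s['wrist_torque'],s['gripper_force'])
p,d=snap('side')
cv2.imwrite('pics/side4.png',cv2.resize(p[110:210,150:280,::-1],None,fx=6,fy=6,interpolation=cv2.INTER_CUBIC)); 
R0=R.from_rotvec(s['orientation'])
for h in(.1,.14): print('up',h,R0.inv().apply([0,0,h*1000]))
print(R0.as_matrix())
E
```

```text
[0.56455052 0.21471796 0.29533474] [-2.89053132 -0.11712066  0.50432422] 0.007391499974635651 [-1.95821181  2.3101752  -2.09289508] [0.39088747 0.5182068  0.07712469] 49.965757727622986
up 0.1 [-32.64386341 -21.39907024 -92.06768149]
up 0.14 [ -45.70140877  -29.95869834 -128.89475408]
[[ 0.93847965  0.04272506 -0.34268136]
 [ 0.1126666  -0.97590089  0.18687881]
 [-0.32643863 -0.2139907  -0.92067681]]
```

View pics/side4.png

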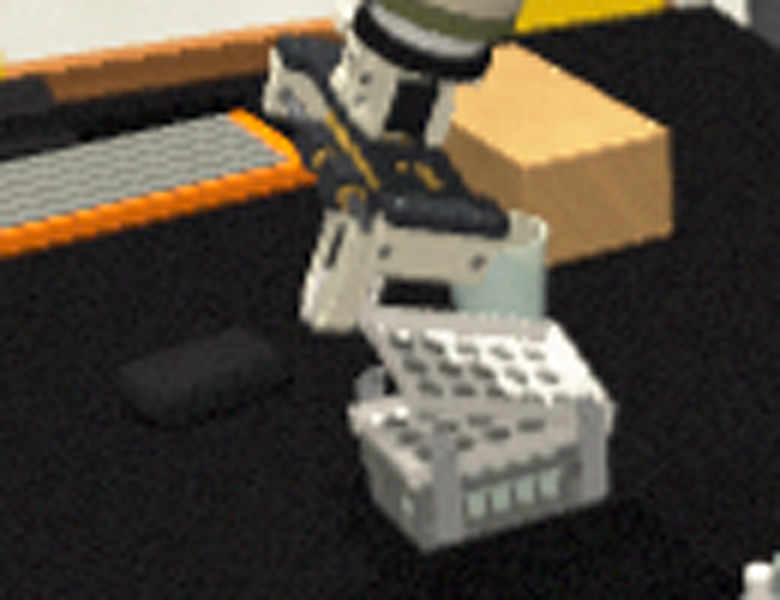

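The cover is tilted about 0.4 rad with its far corner at crop (600,400) still down, and the stack is in place. Now a slow lift straight up to free the last tab, then higher.

servo_tool(
  increments=[
    {"slide":[-1,-0.6,-2.8],"dr":[0,0,0],"jaw":1},
    {"slide":[-2,-1.3,-5.5],"dr":[0,0,0],"jaw":1},
    {"slide":[-2.9,-1.9,-8.3],"dr":[0,0,0],"jaw":1},
    {"slide":[-3.9,-2.6,-11],"dr":[0,0,0],"jaw":1},
    {"slide":[-5.2,-3.4,-14.7],"dr":[0,0,0],"jaw":1},
    {"slide":[-6.5,-4.3,-18.4],"dr":[0,0,0],"jaw":1},
    {"slide":[-9.8,-6.4,-27.6],"dr":[0,0,0],"jaw":1},
    {"slide":[-16.3,-10.7,-46],"dr":[0,0,0],"jaw":1},
    {"slide":[-26,-17,-74],"dr":[0,0,0],"jaw":1},
    {"slide":[-36,-23.5,-101],"dr":[0,0,0],"jaw":1},
    {"slide":[-42.4,-27.8,-120],"dr":[0,0,0],"jaw":1},
    {"slide":[-42.4,-27.8,-120],"dr":[0,0,0],"jaw":1},
  ],
  force=50,
)

```text
t: 7.55
tool_pos: [0.5643, 0.2154, 0.4304]
orientation: [-2.892, -0.12, 0.493]
force: [0.2, 0.4, -0.6]
opening: 0.0074
gripper_force: 50.0
```

```bash
python3 - <<'E'
from h import *
s=read_state();print(s['tool_pos'],s['orientation'],s['opening'],s['force'],s['wrist_torque'],s['gripper_force'])
p,d=snap('side'); P=cloud('side',d)
cv2.imwrite('pics/side5.png',cv2.resize(p[80:210,140:290,::-1],None,fx=4.5,fy=4.5,interpolation=cv2.INTER_CUBIC)); 
print(inc((.452,-.224,.353),Rt(0)));print(inc((.46,.18,.43),Rt(0)))
# tilt of cover: points above stack, white
m=(p.min(2)>120)&(P[...,2]>.1)&(P[...,2]<.27)&(P[...,0]>.5)&(P[...,0]<.72)&(P[...,1]>.14)&(P[...,1]<.29)
Q=P[m];c=np.median(Q,0);print(len(Q),c)
E
```

```text
[0.56432036 0.2154497  0.4304471 ] [-2.89178691 -0.11988222  0.49284022] 0.007446131747367699 [ 0.21598996  0.37504474 -0.59221956] [-0.09237928 -0.19462559 -0.00577984] 49.986995458602905
(array([-131.2,  439.7,   24.8]), array([-0.206 ,  0.3391,  0.0813]))
(array([-102.6,   29.4,   26.6]), array([-0.206 ,  0.3391,  0.0813]))
557 [0.59396691 0.23609945 0.22194335]
```

View pics/side5.png

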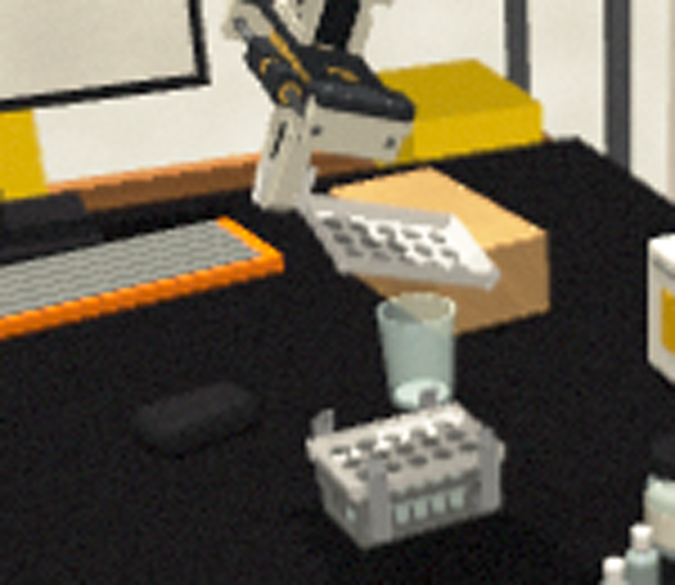

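The cover is off and held at (400,240); the stack stays put with its tabs open. Next I'll level it and carry it to the panel.

servo_tool(
  increments=[
    {"slide":[-20,6,5],"dr":[-0.041,0.068,0.016],"jaw":1},
    {"slide":[-40,12,10],"dr":[-0.082,0.136,0.032],"jaw":1},
    {"slide":[-61,18,16],"dr":[-0.124,0.203,0.049],"jaw":1},
    {"slide":[-82,24,21],"dr":[-0.165,0.271,0.065],"jaw":1},
    {"slide":[-103,35,27],"dr":[-0.206,0.339,0.081],"jaw":1},
    {"slide":[-105,60,27],"dr":[-0.206,0.339,0.081],"jaw":1},
    {"slide":[-107,90,27],"dr":[-0.206,0.339,0.081],"jaw":1},
    {"slide":[-109,120,26],"dr":[-0.206,0.339,0.081],"jaw":1},
    {"slide":[-111,150,26],"dr":[-0.206,0.339,0.081],"jaw":1},
    {"slide":[-113,180,26],"dr":[-0.206,0.339,0.081],"jaw":1},
    {"slide":[-115,210,26],"dr":[-0.206,0.339,0.081],"jaw":1},
    {"slide":[-117,240,26],"dr":[-0.206,0.339,0.081],"jaw":1},
    {"slide":[-119,270,26],"dr":[-0.206,0.339,0.081],"jaw":1},
    {"slide":[-121,300,25],"dr":[-0.206,0.339,0.081],"jaw":1},
    {"slide":[-123,330,25],"dr":[-0.206,0.339,0.081],"jaw":1},
    {"slide":[-125,360,25],"dr":[-0.206,0.339,0.081],"jaw":1},
    {"slide":[-127,390,25],"dr":[-0.206,0.339,0.081],"jaw":1},
    {"slide":[-129,415,25],"dr":[-0.206,0.339,0.081],"jaw":1},
    {"slide":[-131,432,25],"dr":[-0.206,0.339,0.081],"jaw":1},
    {"slide":[-131,440,25],"dr":[-0.206,0.339,0.081],"jaw":1},
  ],
  force=50,
)

```text
t: 9.6
tool_pos: [0.4506, -0.2253, 0.3491]
orientation: [-3.141, 0.002, 0.011]
force: [-0.5, 1.0, -0.2]
opening: 0.0077
gripper_force: 50.0
```

servo_tool(
  increments=[
    {"slide":[0,0,0],"dr":[0,0,0],"jaw":1},
    {"slide":[0,0,0],"dr":[0,0,0],"jaw":1},
  ],
)

```text
t: 9.8
tool_pos: [0.4514, -0.2237, 0.3507]
orientation: [-3.141, -0.001, 0.008]
force: [-0.5, -0.1, -1.2]
opening: 0.0078
gripper_force: 50.0
```

```bash
cat > m.py <<'E'
from h import *
import sys
from scipy.optimize import least_squares
s=read_state();print(s['tool_pos'],s['orientation'],s['opening'],s['force'])
A=[]
for n in('top','side'):
    p,d=snap(n);P=cloud(n,d)
    m=(d>0)&(P[...,2]>.11)&(P[...,2]<.22)&(P[...,0]>.47)&(P[...,0]<.63)&(P[...,1]>-.33)&(P[...,1]<-.19)
    Q=P[m];print(n,len(Q),Q.min(0),Q.max(0))
    # floor plane by RANSAC-like robust fit on interior
    c=np.median(Q,0);I=Q[(abs(Q[:,0]-.54)<.045)&(abs(Q[:,1]+.258)<.03)]
    f=least_squares(lambda k:k[0]+k[1]*(I[:,0]-.54)+k[2]*(I[:,1]+.258)-I[:,2],[.16,0,0],loss='soft_l1',f_scale=.002).x
    print(' floor-top z, slopes x,y',f,len(I)); print(' rect',cv2.minAreaRect((Q[:,:2]*1000).astype(np.float32)))
p=np.load('side.npz')['p'];cv2.imwrite(sys.argv[1],cv2.resize(p[150:340,160:400,::-1],None,fx=3,fy=3,interpolation=cv2.INTER_CUBIC))
print(inc((.452,-.224,.353),Rt(0)))
E
python3 m.py pics/side6.png
```

```text
[ 0.45138722 -0.22369753  0.35070308] [-3.14138023e+00 -6.83612592e-04  8.10819789e-03] 0.007780437055869599 [-0.52473642 -0.1088529  -1.24830552]
top 443 [ 0.51525984 -0.30589805  0.15349162] [ 0.60626044 -0.2150842   0.17587745]
 floor-top z, slopes x,y [0.16027894 0.02288738 0.01609364] 119
 rect ((560.8992309570312, -260.6070556640625), (90.457763671875, 90.95657348632812), 0.5195353031158447)
side 1441 [ 0.47037403 -0.30368066  0.15669668] [ 0.6085586  -0.21042655  0.19444617]
 floor-top z, slopes x,y [ 0.16167972 -0.00330541 -0.00262519] 547
 rect ((539.5811157226562, -257.3434753417969), (137.70252990722656, 93.01774597167969), 0.6417391300201416)
(array([ 0.4,  0.5, -1.7]), array([0.0005, 0.0042, 0.0012]))
```

View pics/side6.png

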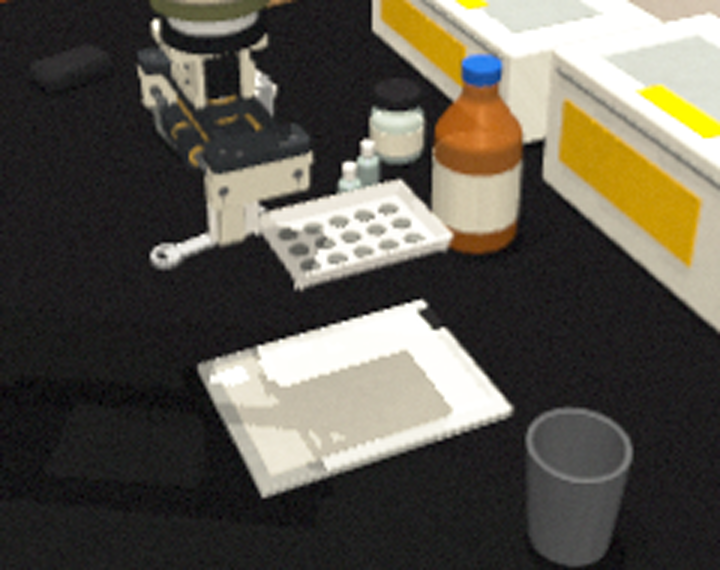

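The cover (centre near (355,232)) is level and open side up. It measures within 1 mm of the panel centre, 0.6° off in yaw, with its underside at about z = 0.158 m (15 cm above the panel face). Handing in.

```bash
python3 -c "
from plant import *
print(close_job())"
```

```text
the job is handed in; nothing more can be done
None
```

The top cover was peeled off fin corner first with the stack staying put. The job was handed in with the cover held level and open side up, centred over the light panel about 15 cm above its face and long sides aligned to within about 0.6°.

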